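# Clamp a wheel hub in the lacing fixture with the eccentric knob

## Task

Stand the motorcycle wheel hub upright on the blue lacing fixture, setting it down gently between the V-stop and the brass eccentric. Then turn the red-posted eccentric knob clockwise until its lobe has pushed the hub home into the V-stop and bears on it snugly, so that it stays clamped with the knob let go: firm, but never overtightened (a clamping force of about 20 N). Leave the screwdriver, the spoke bundle and the nipple tray alone.

Things in the scene. Friction and masses are not known exactly. Their poses are not given: they have to be found in the camera images.
- hub: Aluminium wheel hub standing upright on flat cardboard (6 mm thick), 94 mm tall, 0.35 to 0.65 kg, round about z. Origin: centre of its underside. From below: flange 90 mm diameter, 14 mm thick; barrel 42 mm diameter up to 54 mm; upper flange 60 mm diameter from 54 to 62 mm; plain boss 40 mm diameter from 62 to 94 mm (grasp it there from above).
- fixture: Blue plate 130 (x) by 230 (y) by 12 mm, fixed to the bench; origin: centre of its underside, z up. Hub is clamped along -y. At its -y end a steel V-stop: two upright faces at 45 degrees to -y (90 degree V open to +y), topping out 38 mm above the bench. Towards +y the eccentric knob, turning axis at x = -40 mm, y = +20 mm.
- nest (a point): Point on the plate's top (fixture x 0, y -35 mm, 12 mm above bench): where the hub's underside centre sits when in the unloaded V-stop. The V-stop was set by hand up to 3 mm off this either way along y (unmeasured) and is sprung: gives along -y 1 mm per 5 N. Set down 6 mm to the +y side of this point, the hub clears V-stop and open lobe; the knob then pushes it home.
- lobe (a point): Brass eccentric disc of the knob, 48 mm diameter, 22 mm tall from 2 mm above the plate, level with the hub's lower flange. This point: centre of its top face, 36 mm above the bench, 12 mm off the knob's turning axis; it turns with the knob, and the side of the disc away from the axis is the lobe.
- knob (a joint): Turn of the knob, rad, growing clockwise seen from above, 0 to 2.8. At 0 the lobe points away from the nest (116 degrees counterclockwise from fixture +x; open); at 3.14 it would point at it. Lobe, hub and V-stop close up somewhere between 1.1 and 1.8 rad. A friction washer (0.3 N m) keeps the knob where it is left, also under clamping load.
- grip_post (a point): Red upright round post on the knob's black arm: 18 mm diameter, 75 mm from the turning axis, bare from 48 to 96 mm above the bench; this point is 80 mm up. At knob 0 the arm points 150 degrees counterclockwise from fixture +x. Pushed square to the arm, without pinching it tight, it moves free at about 4 N; 12 N means properly clamped, 18 N too tight.
- screwdriver: Green-handled screwdriver, 180 mm long, lying along its x axis, origin under its middle. Leave alone.
- spokes: Bundle of steel spokes, 210 mm long along y, 18 mm wide, 12 mm high; origin under its middle. Leave alone.
- tray: Orange open tray of spoke nipples, 90 x 70 mm, 25 mm high; origin under its middle. Leave alone.
Not all that is in view belongs to the job. What is meant by the hub is not green, pink or purple, and is the larger of those in its own colour.

How it is judged:
By the outcome, as a careful person would: the job done as asked, in the order asked, and still so for the second after the job is handed in, with the robot touching nothing.
It also fails if it takes over 69 s, if anything falls off the work surface, if the arm or the gripper's body presses on something with over 40 N, if the wrist force passes 120 N, or if a joint passes its speed limit or range.

## Robot

A 6-joint arm with a two-finger parallel gripper is mounted at the origin on the work surface. World frame = base frame: x ahead of the robot, y to its left, z up, the work surface at z = 0. Lengths are in m, angles in rad, forces in N, time in s.
With the tool pointing down it reaches from about 0.425 to 0.95 m from the base axis. Payload 3.5 kg.
Tool frame: the origin (TCP) lies midway between the tips of the shut fingers; the grasp point (between the pads) lies 19 mm behind it; z points along the fingers, y is the line along which they close (so a half turn about z gives the same grasp; the last joint's range is limited). The gripper opens to 85 mm and grips with 20 to 120 N. Pads are 22 mm wide; open, the fingers measure 114 mm over their backs; the gripper's body (76 mm by 85 mm) begins 54 mm behind the grasp point. The pads swing forward as they close: fully open they stand 13 mm farther back than shut.
Start: joints at [1.016, 0.286, 1.577, -0, 1.279, -0.15], TCP at [0.266, 0.62, 0.231] pointing down, gripper open.
Joint ranges: [-2.77, 2.77], [-0.9, 2.22], [0.21, 2.48], [-1.53, 4.67], [0.24, 2.81], [-2.84, 2.84]. Speed limits (rad/s): [2.79, 2.79, 3.14, 3.14, 3.14, 3.14].

## Interface

Orientations are given as a unit quaternion [x, y, z, w].
In Python, from plant import get_state, read_camera, ctrl gives the robot as it stands.
- The arm moves only by the shell command python3 -m crank 'ROWS' [FORCE]. ROWS is JSON, a list of rows, each a list of 3 entries, a list of its own where there are three numbers: the shift along the tool's x, y, z in mm, then the turn about the tool's z in degrees, then the closure in counts, from 0 (fully open) to 255 (shut). In form: [[[tx, ty, tz], yaw, claw], ...]. A call has 1 to 10 rows; each row is the pose to reach, as a shift and turn from the pose commanded when the call began, along the tool's axes at that moment; what a row does not reach only later rows make up. A row lasts 1/10 s, in which the tool goes at most 50 mm and 8.59 degrees, less where a joint would pass 70% of its speed; a pose out of reach is approached as far as the arm can. A call with a gripper value outside its range is refused whole. The fingers move at their own pace and stop on an object; FORCE is the grip in N (left out, the last holds). Time passes only in rows, so rows that repeat a pose let the fingers close. It gives the time, the measured TCP pose, the force, the opening and the grip force at its end, in the units of the state.
- get_state(): the state, without advancing time (a new reading comes with each control period).
- read_camera(name): name is "scene" or "top"; returns a dict with "frame" (480x640x3 uint8, blue, green, red), "range_z" (480x640 float32, m along the optical axis (not along the pixel's ray), 0 where there is no reading), "vfov" (degrees; the focal length in pixels is half the picture's height over the tangent of half this angle, whatever the lens; pixels are square), "cx", "cy" (the principal point, pixels), "origin" and "orientation" of the camera in the world. Camera axes: x right, y down, z forward; pixel columns grow to the right and rows downward; lengths in m; the calibration is good to about 2 mm. A picture is of the moment at which its call begins.
- ctrl.sign_off(): hands the job in; it is judged then, once.
The state is a dict: "time": time; "qpos": joint angles; "dq": joint speeds; "joint_efforts": joint torques, N m; "eef_pos": TCP position; "tcp_rot": TCP orientation; "contact_force": force on the tool from outside, world axes, zero at the start; "wrist_torque": the same for the moment, N m; "opening": opening from 0.0 (shut) to 1.0 (fully open); "finger_force": force on a finger pad.
Only numpy, scipy, OpenCV 4.12 (cv2) and the standard library are available. Lean on these libraries where they do the work, as an engineer would, in place of code of your own. Each camera call takes 0.05 s, during which the arm holds its last target. There are 200 camera calls.

## Working session

There is one attempt and no reset: what is moved stays moved. The work goes in short steps, Python scripts to look and compute and a shell command to move; the robot and the scene stay as the last step left them, time stands still between calls to the robot, and variables do not carry over. Pictures are saved under pics/ and viewed, at most 10 in all, crops included, and the job is handed in when it is done.

```bash
mkdir -p pics; cat > h.py <<'E'
import numpy as np, cv2, sys
sys.path.insert(0,'.')
from plant import get_state, read_camera, ctrl
from scipy.spatial.transform import Rotation as R
def cam(n):
    c=read_camera(n); c['f']=240/np.tan(np.radians(c['vfov'])/2); 
    c['R']=R.from_quat(c['orientation']).as_matrix(); c['o']=np.array(c['origin']); return c
def ray(c,u,v,z):
    d=c['R']@np.array([(u-c['cx'])/c['f'],(v-c['cy'])/c['f'],1]); return c['o']+d*(z-c['o'][2])/d[2]
def cloud(c):
    v,u=np.mgrid[:480,:640]; Z=c['range_z']
    P=np.stack([(u-c['cx'])/c['f']*Z,(v-c['cy'])/c['f']*Z,Z],-1)
    W=P@c['R'].T+c['o']; W[Z==0]=np.nan; return W
E
python3 - <<'E'
from h import *
for n in('scene','top'):
    c=cam(n); cv2.imwrite(f'pics/{n}0.png',c['frame']); print(n,c['o'],c['R'].round(3).tolist(),c['f'])
s=get_state(); print(s)
E
```

```text
scene [ 1.24125573 -0.36524483  0.78270585] [[0.551, 0.541, -0.635], [0.834, -0.351, 0.425], [0.007, -0.764, -0.645]] 506.2572980322113
top [0.46185894 0.0967504  0.97310654] [[0.006, -0.993, 0.121], [-1.0, -0.008, -0.018], [0.018, -0.12, -0.993]] 517.3153901558715
{'time': 0.1, 'qpos': array([ 1.01599224e+00,  2.87124644e-01,  1.57802734e+00, -1.50215685e-05,
        1.27863265e+00, -1.50010925e-01]), 'dq': array([-0.00063504, -0.00320426, -0.00060326,  0.00252825,  0.00082559,
        0.00048257]), 'joint_efforts': array([-3.42346666e-04, -4.07295370e+01, -2.93698937e+01, -1.61433354e-04,
        3.38268030e-03,  6.36092267e-06]), 'eef_pos': array([0.26549722, 0.61994005, 0.23005556]), 'tcp_rot': array([ 2.01015319e-01,  9.79587485e-01, -1.03111761e-03, -3.71542053e-04]), 'contact_force': array([ 0.06605069,  0.24570003, -0.26170881]), 'wrist_torque': array([0.03222764, 0.01574514, 0.02496142]), 'finger_force': 0.0, 'opening': 1.0054298804074766}
```

View pics/scene0.png

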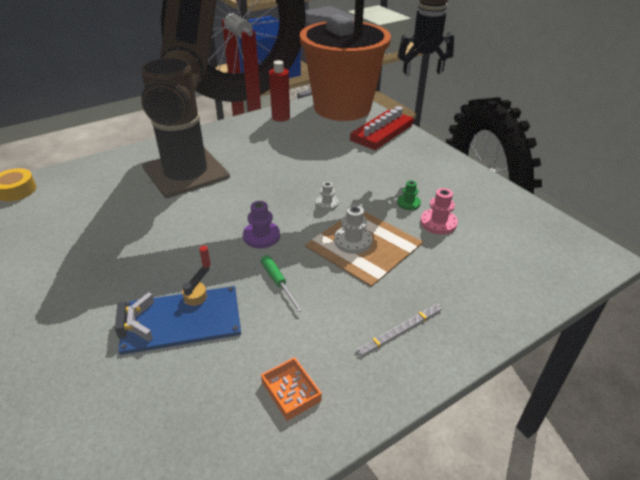

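View pics/top0.png

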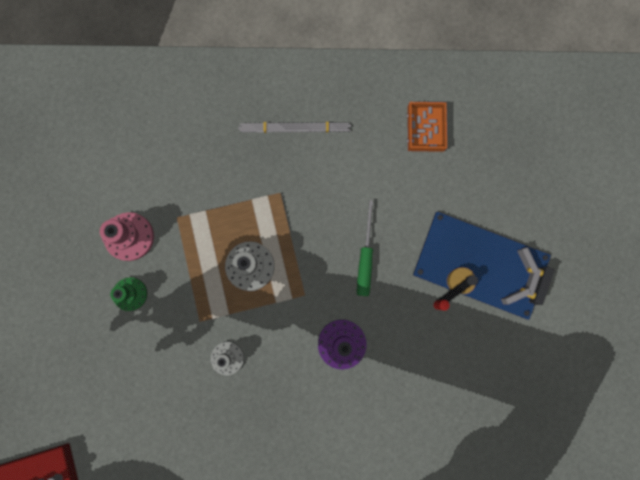

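Top view: candidates are the grey hub on cardboard (250,265), small grey (227,358), purple (342,345), pink (127,236) and green (128,293). I choose the large grey one on the cardboard. The fixture's blue plate is around (482,265), with the V at (525,278) and the red post at (442,305).

```bash
python3 - <<'E'
from h import *
c=cam('top'); im=c['frame']; W=cloud(c)
cv2.imwrite('pics/crop1.png',np.hstack([cv2.resize(im[180:340,170:310],(400,457),interpolation=3),cv2.resize(im[195:335,405:560],(400,457),interpolation=3)]))
hsv=cv2.cvtColor(im,cv2.COLOR_BGR2HSV)
# hub by cloud heights
for n in('top','scene'):
    c2=c if n=='top' else cam(n); W2=cloud(c2)
    sel=lambda a,b,z0,z1,r:(np.hypot(W2[...,0]-a,W2[...,1]-b)<r)&(W2[...,2]>z0)&(W2[...,2]<z1)
    g=ray(c,243,262,.1); 
    for z0,z1 in((.09,.115),(.06,.072),(.015,.026)):
        P=W2[sel(g[0],g[1],z0,z1,.06)]
        if len(P)<5: print(n,z0,len(P)); continue
        (x,y),r=cv2.minEnclosingCircle((P[:,:2]*1000).astype(np.float32)); print(n,z0,len(P),P.mean(0).round(4),(x,y,r))
m=((hsv[...,0]>100)&(hsv[...,0]<125)&(hsv[...,1]>120)).astype(np.uint8)
m[:, :380]=0
k=max(cv2.findContours(m,0,1)[0],key=cv2.contourArea)
pts=np.array([ray(c,u,v,.012)[:2]*1000 for u,v in k[:,0].astype(float)],np.float32)
print('rect',cv2.minAreaRect(pts))
box=cv2.boxPoints(cv2.minAreaRect(pts)); print(box)
for n in('top','scene'):
    c2=c if n=='top' else cam(n); W2=cloud(c2); h=cv2.cvtColor(c2['frame'],cv2.COLOR_BGR2HSV)
    red=((h[...,0]<5)|(h[...,0]>174))&(h[...,1]>150)&(np.hypot(W2[...,0]-.4,W2[...,1]+.13)<.12)
    P=W2[red]; print(n,'post',len(P),P.mean(0),P.max(0),P.min(0)); vv,uu=np.nonzero(red)
    t=W2[red][:,2]>P[:,2].max()-.006; print(' top',P[t].mean(0))
    br=(h[...,0]>12)&(h[...,0]<28)&(h[...,1]>110)&(np.hypot(W2[...,0]-.44,W2[...,1]+.13)<.1)&(W2[...,2]>.028)
    P=W2[br]; print('brass',len(P),cv2.minEnclosingCircle((P[:,:2]*1000).astype(np.float32)) if len(P) else 0, P[:,2].mean())
E
```

```text
top 0.09 440 [0.5161 0.2128 0.0999] (516.590087890625, 213.3600311279297, 19.964969635009766)
top 0.06 447 [0.515  0.2097 0.068 ] (516.45556640625, 213.48617553710938, 30.08281707763672)
top 0.015 951 [0.5136 0.2071 0.02  ] (516.813720703125, 213.19920349121094, 45.03202819824219)
scene 0.09 185 [0.5187 0.2085 0.0972] (515.0385131835938, 210.64605712890625, 21.856889724731445)
scene 0.06 213 [0.5256 0.2024 0.066 ] (516.3729858398438, 209.83966064453125, 31.511899948120117)
scene 0.015 506 [0.5244 0.2035 0.0187] (516.1337890625, 211.6243133544922, 46.51110076904297)
rect ((521.3359985351562, -218.83169555664062), (227.10836791992188, 127.52233123779297), 69.14483642578125)
[[ 421.3262  -302.24677]
 [ 540.49365 -347.6456 ]
 [ 621.3458  -135.41663]
 [ 502.17834  -90.01779]]
top post 126 [ 0.44808357 -0.12258988  0.08746348] [ 0.4557272  -0.11681858  0.09879917] [ 0.44021826 -0.13213866  0.05181999]
 top [ 0.44821244 -0.12480867  0.0956584 ]
brass 335 ((491.2087707519531, -171.5241241455078), 25.53136444091797) 0.03708471273901145
scene post 31 [ 0.44819985 -0.12759353  0.09486026] [ 0.45474909 -0.12071559  0.09816711] [ 0.44099035 -0.13418725  0.09054771]
 top [ 0.44810413 -0.12773816  0.09500401]
brass 217 ((491.51116943359375, -175.20028686523438), 25.214601516723633) 0.034575185054266114
```

View pics/crop1.png

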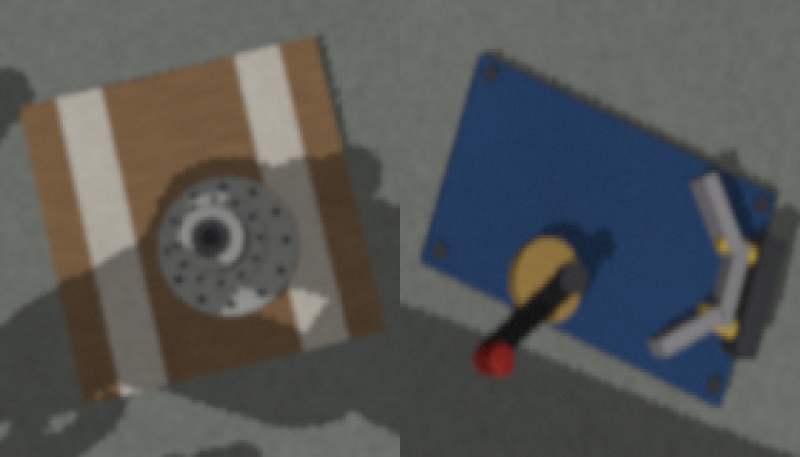

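```bash
python3 - <<'E'
from h import *
for n in('top','scene'):
    c=cam(n); W=cloud(c); h=cv2.cvtColor(c['frame'],cv2.COLOR_BGR2HSV)
    m=((h[...,0]>100)&(h[...,0]<125)&(h[...,1]>120)&(np.hypot(W[...,0]-.52,W[...,1]+.22)<.17))
    m=cv2.morphologyEx(m.astype(np.uint8),cv2.MORPH_CLOSE,np.ones((5,5)))
    k=max(cv2.findContours(m,0,1)[0],key=cv2.contourArea)[:,0].astype(float)
    pts=np.array([ray(c,u,v,.012)[:2]*1000 for u,v in k],np.float32)
    r=cv2.minAreaRect(pts); print(n,r)
    # line fit per edge
    b=cv2.boxPoints(r); L=[]
    for i in range(4):
        a,e=b[i],b[(i+1)%4]; d=(e-a)/np.linalg.norm(e-a); s=(pts-a)@d; t=(pts-a)@np.array([-d[1],d[0]]); ln=np.linalg.norm(e-a)
        q=pts[(abs(t)<4)&(s>.12*ln)&(s<.88*ln)]; vx,vy,x,y=cv2.fitLine(q,cv2.DIST_HUBER,0,.01,.01).ravel(); L.append((vx,vy,x,y)); print('  edge',a,e,len(q),np.degrees(np.arctan2(vy,vx)).round(2))
    C=[]
    for i in range(4):
        p,q=L[i],L[(i+1)%4]; s=np.linalg.solve(np.array([[p[0],-q[0]],[p[1],-q[1]]]),np.array([q[2]-p[2],q[3]-p[3]])); C.append([p[2]+s[0]*p[0],p[3]+s[0]*p[1]])
    C=np.array(C); print(' corners',C.round(1).tolist(),'centre',C.mean(0),[np.linalg.norm(C[i]-C[i-1]).round(1) for i in range(4)])
    # post top, red z>.09
    red=((h[...,0]<6)|(h[...,0]>172))&(h[...,1]>130)&(np.hypot(W[...,0]-.45,W[...,1]+.13)<.05)&(W[...,2]>.091)
    print(' post',(W[red].mean(0)*1000).round(1),cv2.minEnclosingCircle((W[red][:,:2]*1000).astype(np.float32)))
E
```

```text
top ((521.36767578125, -218.81878662109375), (227.09356689453125, 127.57725524902344), 69.18629455566406)
  edge [ 421.3952  -302.28955] [ 540.6469  -347.62164] 8 -12.84
  edge [ 540.6469  -347.62164] [ 621.34015 -135.34802] 76 69.2
  edge [ 621.34015 -135.34802] [502.08844 -90.01593] 48 -21.1
  edge [502.08844 -90.01593] [ 421.3952  -302.28955] 70 69.11
 corners [[545.2999877929688, -332.70001220703125], [620.0, -136.10000610351562], [503.1000061035156, -91.0], [421.6000061035156, -304.5]] centre [ 522.4899  -216.09203] [np.float32(126.9), np.float32(210.2), np.float32(125.3), np.float32(228.5)]
 post [ 448.1 -125.    95. ] ((447.8657531738281, -125.82130432128906), 8.837021827697754)
scene ((523.307373046875, -222.00108337402344), (225.50953674316406, 129.0830078125), 68.55621337890625)
  edge [ 422.01184 -303.35498] [ 542.1593 -350.5462] 6 -34.46
  edge [ 542.1593 -350.5462] [ 624.6029  -140.64719] 65 68.9
  edge [ 624.6029  -140.64719] [504.45544 -93.45596] 35 -20.94
  edge [504.45544 -93.45596] [ 422.01184 -303.35498] 44 68.82
 corners [[539.2000122070312, -352.5], [621.0999755859375, -140.1999969482422], [504.79998779296875, -95.69999694824219], [433.3999938964844, -280.0]] centre [ 524.6336  -217.08395] [np.float32(128.2), np.float32(227.7), np.float32(124.5), np.float32(197.7)]
 post [ 448.3 -127.9   94.3] ((448.8856201171875, -127.87723541259766), 9.748923301696777)
```

```bash
python3 -m crank '[[[-391,-276,0],0,0],[[-391,-276,0],0,0],[[-391,-276,0],0,0],[[-391,-276,0],0,0],[[-391,-276,0],0,0],[[-391,-276,0],0,0],[[-391,-276,0],0,0],[[-391,-276,0],0,0],[[-391,-276,0],0,0],[[-391,-276,0],0,0]]' 30; python3 -m crank '[[[0,0,40],0,0],[[0,0,80],0,0],[[0,0,80],0,0],[[0,0,80],0,0]]'
python3 - <<'E'
from h import *
s=get_state();print(s['eef_pos'],s['tcp_rot'])
a=cam('scene')['frame'][120:320,240:480];b=cam('top')['frame'][180:340,150:342]
cv2.imwrite('pics/g1.png',np.hstack([cv2.resize(a,(400,333)),cv2.resize(b,(400,333))]))
E
```

```text
time: 1.35
eef_pos: [0.518, 0.2097, 0.2317]
tcp_rot: [0.202, 0.979, -0.0, 0.001]
contact_force: [0.0, 1.1, -0.8]
opening: 0.998
finger_force: 0.0
time: 1.75
eef_pos: [0.5162, 0.2128, 0.1513]
tcp_rot: [0.201, 0.98, -0.0, -0.001]
contact_force: [-0.1, 0.2, 0.6]
opening: 1.002
finger_force: 0.0
[0.51620892 0.21276266 0.15127595] [ 2.00997047e-01  9.79591553e-01 -2.86640947e-04 -7.03400607e-04]
```

View pics/g1.png

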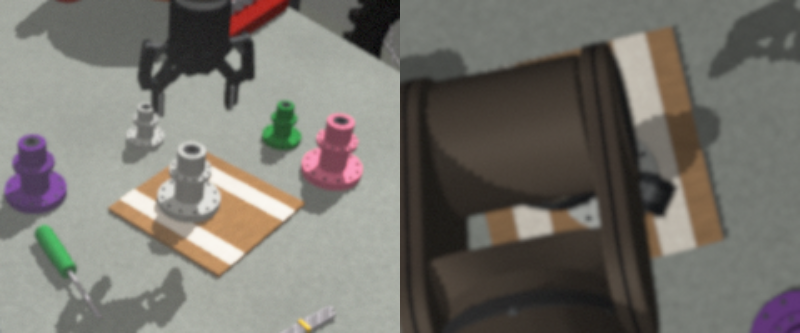

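The open gripper hangs above the grey hub (crop-left about (190,150)) with its fingers either side. Next I descend and grip.

```bash
python3 -m crank '[[[0,0,35],0,0],[[0,0,60],0,0],[[0,0,72],0,0],[[0,0,79],0,0],[[0,0,79],0,0],[[0,0,79],0,90],[[0,0,79],0,160],[[0,0,79],0,255],[[0,0,79],0,255],[[0,0,79],0,255]]' 40; python3 -m crank '[[[0,0,0],0,255],[[0,0,0],0,255],[[0,0,0],0,255]]'
```

```text
time: 2.85
eef_pos: [0.5174, 0.2132, 0.0735]
tcp_rot: [0.201, 0.98, 0.001, 0.001]
contact_force: [-0.4, 1.3, 4.0]
opening: 0.453
finger_force: 40.7
time: 3.15
eef_pos: [0.5174, 0.2132, 0.0735]
tcp_rot: [0.201, 0.98, 0.001, 0.001]
contact_force: [0.8, 2.1, 5.3]
opening: 0.453
finger_force: 41.0
```

```bash
python3 -m crank '[[[0,0,-10],0,255],[[0,0,-40],0,255],[[0,0,-80],0,255],[[0,0,-110],0,255],[[0,0,-110],0,255]]'; python3 -m crank '[[[-12,-28,0],0,255],[[-27,-63,0],0,255],[[-45,-107,0],0,255],[[-63,-151,0],0,255],[[-81,-194,0],0,255],[[-99,-237,0],0,255],[[-117,-280,0],0,255],[[-135,-323,0],0,255],[[-150,-360,0],0,255],[[-163,-390,0],0,255]]'; python3 -m crank '[[[-9,-20,0],0,255],[[-14,-33,0],0,255],[[-14,-33,0],0,255],[[-14,-33,30],0,255],[[-14,-33,45],0,255],[[-14,-33,45],0,255],[[-14,-33,45],0,255]]'
python3 - <<'E'
from h import *
s=get_state();print(s['eef_pos'],s['tcp_rot'],s['contact_force'])
a=cam('scene')
cv2.imwrite('pics/g2.png',cv2.resize(a['frame'][200:380,70:310],(800,600),interpolation=3))
E
```

```text
time: 3.65
eef_pos: [0.5187, 0.2131, 0.1864]
tcp_rot: [0.201, 0.98, 0.001, 0.004]
contact_force: [0.4, -1.0, -3.9]
opening: 0.455
finger_force: 42.1
time: 4.65
eef_pos: [0.5103, -0.2113, 0.1783]
tcp_rot: [0.202, 0.979, 0.001, -0.003]
contact_force: [0.9, 1.0, -5.1]
opening: 0.452
finger_force: 42.3
time: 5.35
eef_pos: [0.5123, -0.2446, 0.1366]
tcp_rot: [0.2, 0.98, 0.0, -0.001]
contact_force: [0.2, -0.4, -4.4]
opening: 0.456
finger_force: 42.2
[ 0.51231978 -0.24462566  0.13662197] [ 2.00494788e-01  9.79694261e-01  4.66282665e-04 -8.82209923e-04] [ 0.21525281 -0.43382946 -4.36552034]
```

View pics/g2.png

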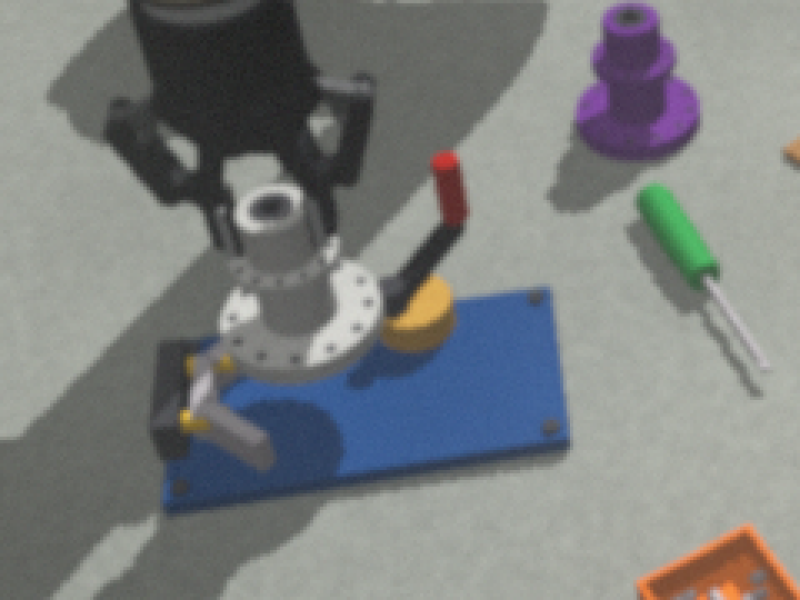

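The hub is held upright above the plate: flange at about (300,320) in this crop, the V at about (215,400), the lobe at about (420,315). I'll measure the flange in the scene camera relative to the fixture.

```bash
python3 - <<'E'
from h import *
c=cam('scene'); W=cloud(c)
for z0,z1 in((.076,.09),(.155,.17)):
    m=(np.hypot(W[...,0]-.512,W[...,1]+.25)<.058)&(W[...,2]>z0)&(W[...,2]<z1)
    P=W[m]; print(len(P),P[:,2].mean(),cv2.minEnclosingCircle((P[:,:2]*1000).astype(np.float32)))
# plate & V tops (z .032-.042, grey) for V apex
fy=np.array([np.cos(np.radians(69.1)),np.sin(np.radians(69.1))]);fx=np.array([fy[1],-fy[0]])
for n in('scene','top'):
    W=cloud(cam(n)); 
    m=(W[...,2]>.034)&(W[...,2]<.042); P=W[m][:,:2]*1000-np.array([522.5,-220]); q=np.c_[P@fx,P@fy]
    q=q[(abs(q[:,0])<65)&(q[:,1]<-30)&(q[:,1]>-125)]
    print(n,len(q))
    for s in(-1,1):
        for a in range(10,60,10):
            t=q[(q[:,0]*s>a)&(q[:,0]*s<a+10)]
            if len(t): print(s,a,t.mean(0).round(1),t[:,1].min().round(1),t[:,1].max().round(1))
E
```

```text
928 0.08328721690995564 ((511.9827575683594, -247.6040802001953), 46.26007843017578)
423 0.16266155726140658 ((513.1406860351562, -247.43075561523438), 33.63728713989258)
scene 395
-1 10 [-15.6 -99.8] -119.5 -86.1
-1 20 [-24.7 -97.6] -118.4 -81.2
-1 30 [ -33.3 -108.9] -118.8 -85.8
1 10 [ 15.4 -99.4] -118.7 -79.4
1 20 [ 25.  -94.9] -119.6 -74.4
1 30 [ 34.  -89.2] -118.6 -63.2
1 40 [ 45.  -63.4] -73.9 -55.2
1 50 [ 51.9 -61.5] -66.3 -57.5
top 171
-1 10 [-15.8 -87. ] -90.5 -82.5
-1 20 [-25.3 -82.2] -91.3 -72.0
-1 30 [-35.1 -72. ] -82.1 -62.1
-1 40 [-45.1 -61.7] -72.3 -52.4
-1 50 [-51.9 -58.4] -63.5 -53.5
```

```bash
python3 -m crank '[[[0,0,20],0,255],[[0,0,38],0,255],[[0,0,46],0,255],[[0,0,51],0,255],[[0,0,53],0,255],[[0,0,53],0,255],[[0,0,53],0,255]]'; python3 -m crank '[[[0,0,0.5],0,255],[[0,0,1],0,255],[[0,0,1.5],0,255],[[0,0,2],0,255],[[0,0,2],0,255]]';python3 -m crank '[[[0,0,0.5],0,255],[[0,0,1],0,255],[[0,0,1],0,255]]'
```

```text
time: 6.25
eef_pos: [0.5132, -0.2462, 0.0853]
tcp_rot: [0.201, 0.98, -0.0, 0.001]
contact_force: [-0.3, 0.1, -5.3]
opening: 0.452
finger_force: 42.4
time: 6.75
eef_pos: [0.5125, -0.2457, 0.0822]
tcp_rot: [0.201, 0.98, 0.0, -0.0]
contact_force: [1.2, 0.2, -4.3]
opening: 0.451
finger_force: 42.4
time: 7.05
eef_pos: [0.5125, -0.2457, 0.0812]
tcp_rot: [0.201, 0.98, 0.0, -0.0]
contact_force: [-0.1, 0.3, -4.7]
opening: 0.452
finger_force: 42.4
```

```bash
python3 -m crank '[[[0,0,0.5],0,255],[[0,0,1],0,255],[[0,0,1],0,255]]'; python3 -m crank '[[[0,0,0.4],0,255],[[0,0,0.8],0,255],[[0,0,0.8],0,255]]'
```

```text
time: 7.35
eef_pos: [0.5125, -0.2457, 0.0802]
tcp_rot: [0.201, 0.98, 0.0, -0.0]
contact_force: [1.0, 0.3, -5.0]
opening: 0.451
finger_force: 42.4
time: 7.65
eef_pos: [0.5126, -0.2458, 0.0796]
tcp_rot: [0.201, 0.98, -0.0, 0.0]
contact_force: [-1.0, 0.0, -4.5]
opening: 0.452
finger_force: 42.6
```

```bash
python3 -m crank '[[[0,0,0.3],0,255],[[0,0,0.6],0,255],[[0,0,0.6],0,255]]'; python3 -m crank '[[[0,0,0.3],0,255],[[0,0,0.6],0,255],[[0,0,0.6],0,255]]'
```

```text
time: 7.95
eef_pos: [0.5127, -0.2458, 0.0796]
tcp_rot: [0.201, 0.98, -0.0, -0.0]
contact_force: [-2.1, 1.5, 0.3]
opening: 0.454
finger_force: 42.9
time: 8.25
eef_pos: [0.5128, -0.2458, 0.0796]
tcp_rot: [0.201, 0.98, 0.0, -0.0]
contact_force: [-4.5, 2.8, 5.0]
opening: 0.457
finger_force: 43.5
```

```bash
python3 -m crank '[[[0,0,-0.5],0,255],[[0,0,-0.5],0,100],[[0,0,-0.5],0,60],[[0,0,-0.5],0,0],[[0,0,-0.5],0,0],[[0,0,-0.5],0,0]]' 20;  python3 -m crank '[[[0,0,-20],0,0],[[0,0,-60],0,0],[[0,0,-80],0,0],[[0,0,-80],0,0]]'
python3 - <<'E'
from h import *
fy=np.array([np.cos(np.radians(69.1)),np.sin(np.radians(69.1))]);fx=np.array([fy[1],-fy[0]])
c=cam('scene'); W=cloud(c)
for z0,z1 in((.022,.032),(.07,.08),(.1,.112)):
    m=(np.hypot(W[...,0]-.512,W[...,1]+.248)<.05)&(W[...,2]>z0)&(W[...,2]<z1)
    P=W[m]; print(len(P),P[:,2].mean(),cv2.minEnclosingCircle((P[:,:2]*1000).astype(np.float32)))
print(get_state()['eef_pos'])
cv2.imwrite('pics/g3.png',cv2.resize(c['frame'][200:380,70:310],(800,600),interpolation=3))
E
```

```text
time: 8.85
eef_pos: [0.5128, -0.2459, 0.0788]
tcp_rot: [0.201, 0.98, -0.0, 0.0]
contact_force: [-0.5, 0.2, -0.1]
opening: 1.002
finger_force: 0.0
time: 9.25
eef_pos: [0.5148, -0.2473, 0.1632]
tcp_rot: [0.201, 0.98, -0.002, 0.004]
contact_force: [0.2, -0.1, 0.7]
opening: 1.001
finger_force: 0.0
792 0.025326992611260604 ((511.5935363769531, -247.65753173828125), 45.825836181640625)
308 0.07360194452167654 ((511.5041198730469, -246.7821502685547), 30.528486251831055)
278 0.10515809154850553 ((510.46893310546875, -247.33139038085938), 21.53595542907715)
[ 0.51362565 -0.24646665  0.16066758]
```

View pics/g3.png

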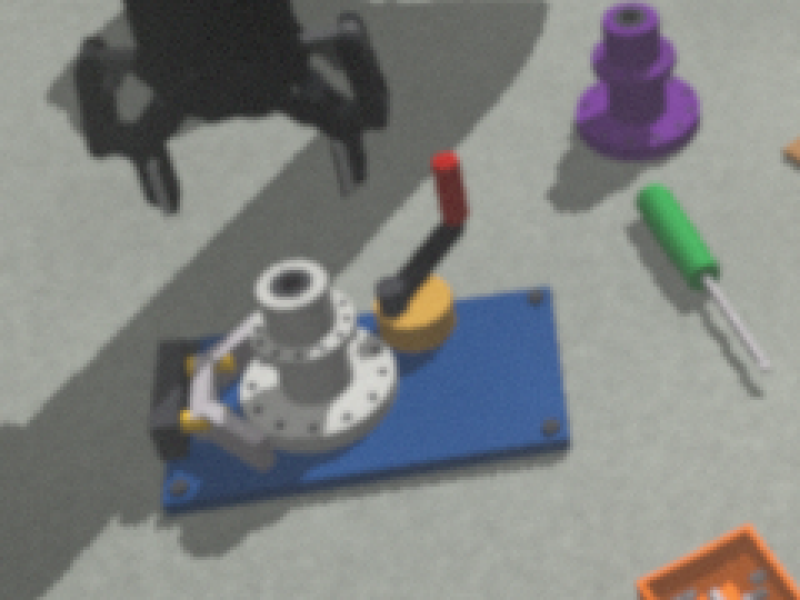

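The hub stands flat between the V and the lobe without touching the lobe (hub flange about (320,390), lobe (415,315)). Next I go above the post with the gripper turned tangentially.

```bash
python3 -m crank '[[[30,24,0],8,165],[[60,48,0],16,165],[[90,72,0],24,165],[[106,85,0],30,165],[[106,85,0],30,165],[[106,85,0],30,165],[[106,85,0],30,165]]' 120
python3 - <<'E'
from h import *
s=get_state();print(s['eef_pos'],s['qpos'].round(2),s['contact_force'])
y=R.from_quat(s['tcp_rot']).as_matrix()[:,1]; print(np.degrees(np.arctan2(y[1],y[0])))
c=cam('scene'); 
cv2.imwrite('pics/g4.png',cv2.resize(c['frame'][180:330,120:320],(800,600),interpolation=3))
E
```

```text
time: 10.0
eef_pos: [0.4489, -0.1266, 0.1584]
tcp_rot: [0.447, 0.894, -0.0, -0.0]
contact_force: [-0.5, -0.0, 0.1]
opening: 0.357
finger_force: 0.0
[ 0.44891914 -0.12659333  0.15837029] [-0.49 -0.11  2.14 -0.    1.11 -1.14] [-0.48333255 -0.02681513  0.05811642]
36.84024989952054
```

View pics/g4.png

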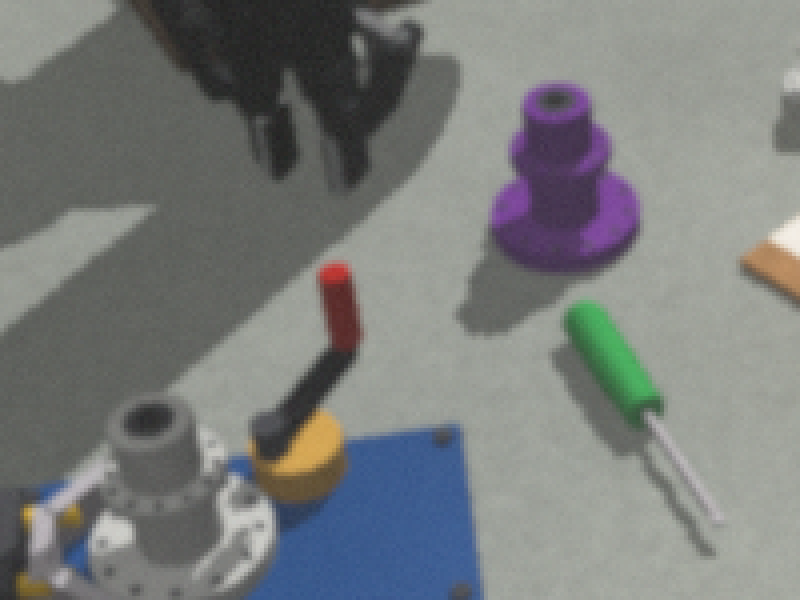

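The fingers straddle the line above the red post (post top about (335,270)). Descending.

```bash
python3 -m crank '[[[0,0,30],0,165],[[0,0,50],0,165],[[0,0,57],0,165],[[0,0,62],0,165],[[0,0,67],0,165],[[0,0,72],0,165],[[0,0,72],0,165]]'; python3 -c "
from h import *
s=get_state();print(s['contact_force'],s['wrist_torque'])"; python3 -m crank '[[[0,0,10],0,165],[[0,0,20],0,165],[[0,0,25],0,165],[[0,0,25],0,165]]'
```

```text
time: 10.75
eef_pos: [0.4487, -0.1259, 0.0868]
tcp_rot: [0.448, 0.894, 0.0, -0.0]
contact_force: [-0.4, -0.4, 0.6]
opening: 0.354
finger_force: 0.0
[-0.40551593 -0.44278248  0.56577746] [ 0.0146195  -0.02554366  0.03224993]
time: 11.15
eef_pos: [0.4477, -0.1254, 0.0605]
tcp_rot: [0.448, 0.894, 0.0, -0.001]
contact_force: [0.5, 0.0, -0.5]
opening: 0.357
finger_force: 0.0
```

```bash
python3 -m crank '[[[0,6,0],0,165],[[-0.7,11,0],4,165],[[-1.6,16.4,0],8,165],[[-3,21.4,0],12,165],[[-4.6,26.4,0],16,165],[[-6.6,31.3,0],20,165],[[-8.9,36,0],24,165],[[-11.6,40.5,0],28,165],[[-14.6,44.8,0],32,165],[[-14.6,44.8,0],32,165]]'; cat > st.py <<'E'
from h import *
s=get_state(); M=R.from_quat(s['tcp_rot']).as_matrix(); F=s['contact_force']
print('tool-frame F',(M.T@F).round(1),'y ang',np.degrees(np.arctan2(M[1,1],M[0,1])).round(1),(s['eef_pos']*1000).round(1),'j6',s['qpos'][5].round(2))
E
python3 st.py
python3 - <<'E'
from h import *
for n in('scene','top'):
    c=cam(n);W=cloud(c);h=cv2.cvtColor(c['frame'],cv2.COLOR_BGR2HSV)
    red=((h[...,0]<6)|(h[...,0]>172))&(h[...,1]>130)&(np.hypot(W[...,0]-.48,W[...,1]+.13)<.07)
    print(n,red.sum(),W[red].mean(0) if red.any() else 0)
E
```

```text
time: 12.15
eef_pos: [0.4932, -0.1109, 0.0617]
tcp_rot: [0.677, 0.736, -0.001, -0.0]
contact_force: [-2.3, -2.3, -0.6]
opening: 0.352
finger_force: 1.0
tool-frame F [-2.1 -2.5  0.7] y ang 4.8 [ 493.2 -110.9   61.7] j6 -0.51
scene 25 [ 0.49318107 -0.1202846   0.09168254]
top 0 0
```

```bash
python3 -m crank '[[[-0.3,2.6,0],2,165],[[-0.6,5.2,0],4,165],[[-1.1,7.8,0],6,165],[[-1.6,10.4,0],8,165],[[-2.2,13,0],10,165],[[-2.9,15.5,0],12,165],[[-3.7,18,0],14,165],[[-4.6,20.4,0],16,165],[[-4.6,20.4,0],16,165]]'; python3 st.py; python3 -m crank '[[[-0.3,2.6,0],2,165],[[-0.6,5.2,0],4,165],[[-1.1,7.8,0],6,165],[[-1.6,10.4,0],8,165],[[-1.6,10.4,0],8,165]]'; python3 st.py
```

```text
time: 13.15
eef_pos: [0.5131, -0.1136, 0.0616]
tcp_rot: [0.772, 0.635, -0.001, -0.001]
contact_force: [-3.7, -2.1, 0.5]
opening: 0.357
finger_force: 1.9
tool-frame F [-2.8 -3.3 -0.5] y ang -11.1 [ 513.1 -113.6   61.6] j6 -0.22
time: 13.65
eef_pos: [0.523, -0.1169, 0.0615]
tcp_rot: [0.815, 0.58, -0.001, -0.001]
contact_force: [-4.6, -1.9, 0.3]
opening: 0.351
finger_force: 1.9
tool-frame F [-3.3 -3.7 -0.3] y ang -19.1 [ 523.  -116.9   61.5] j6 -0.08
```

```bash
python3 -m crank '[[[-0.8,2.6,0],2,165],[[-1.6,5.2,0],4,165],[[-1.6,5.2,0],4,165]]' >/dev/null; python3 st.py; python3 -m crank '[[[-0.5,2.6,0],2,165],[[-1.0,5.2,0],4,165],[[-1,5.2,0],4,165]]'>/dev/null; python3 st.py;  python3 -m crank '[[[-0.4,2.6,0],2,165],[[-0.4,2.6,0],2,165]]'>/dev/null; python3 st.py
```

```text
tool-frame F [ 0.5 -4.6 -0.2] y ang -23.1 [ 527.7 -119.4   61.5] j6 -0.01
tool-frame F [ 2.5 -5.3 -0.6] y ang -27.1 [ 532.3 -122.2   61.5] j6 0.06
tool-frame F [ 3.1 -4.1  0.2] y ang -29.1 [ 534.6 -123.8   61.6] j6 0.09
```

```bash
for i in 1 2; do python3 -m crank '[[[0,2.6,0],2,165],[[0,2.6,0],2,165]]'>/dev/null; python3 st.py;done;  python3 -m crank '[[[-0.3,2.6,0],2,165],[[-0.3,2.6,0],2,165]]'>/dev/null; python3 st.py
python3 - <<'E'
from h import *
fy=np.array([np.cos(np.radians(69.1)),np.sin(np.radians(69.1))]);fx=np.array([fy[1],-fy[0]])
c=cam('scene'); W=cloud(c)
for z0,z1 in((.022,.032),(.07,.08)):
    m=(np.hypot(W[...,0]-.51,W[...,1]+.25)<.05)&(W[...,2]>z0)&(W[...,2]<z1)
    P=W[m]; print(len(P),cv2.minEnclosingCircle((P[:,:2]*1000).astype(np.float32)))
E
```

```text
tool-frame F [ 1.  -5.4  0.5] y ang -31.1 [ 536.8 -125.4   61.6] j6 0.13
tool-frame F [ 1.2 -4.4  1. ] y ang -33.1 [ 539.1 -127.1   61.6] j6 0.16
tool-frame F [ 1.3 -4.7  1.4] y ang -35.1 [ 541.2 -128.9   61.6] j6 0.2
793 ((509.39044189453125, -249.6751708984375), 49.47603988647461)
305 ((510.03729248046875, -255.1285400390625), 31.098129272460938)
```

```bash
for i in 1 2 3 4; do python3 -m crank '[[[-0.1,1.3,0],1,165],[[-0.1,1.3,0],1,165]]'>/dev/null; python3 st.py;done
```

```text
tool-frame F [ 1.5 -4.7  1.7] y ang -36.2 [ 542.1 -129.8   61.6] j6 0.21
tool-frame F [ 1.5 -4.6  1.6] y ang -37.2 [ 543.2 -130.8   61.6] j6 0.23
tool-frame F [ 0.6 -3.8  1.8] y ang -38.2 [ 544.2 -131.7   61.6] j6 0.25
tool-frame F [ 0.4 -4.3  2.9] y ang -39.2 [ 545.1 -132.7   61.6] j6 0.26
```

```bash
for i in 1 2 3 4; do python3 -m crank '[[[-0.2,2.6,0],2,165],[[-0.2,2.6,0],2,165],[[-0.2,2.6,0],2,165]]'>/dev/null; python3 st.py;done
```

```text
tool-frame F [ 0.4 -4.2  1.5] y ang -41.1 [ 547.1 -134.6   61.7] j6 0.3
tool-frame F [-1.6 -3.7  1.8] y ang -43.1 [ 548.8 -136.5   61.8] j6 0.33
tool-frame F [-2.9 -3.4  1.2] y ang -45.1 [ 550.4 -138.4   61.8] j6 0.36
tool-frame F [-3.8 -3.8  1.6] y ang -47.1 [ 551.8 -140.3   61.7] j6 0.4
```

```bash
python3 -m crank '[[[-1.2,2.6,0],2,165],[[-1.2,2.6,0],2,165],[[-1.2,2.6,0],2,165]]'>/dev/null; python3 st.py; for i in 1 2 3; do python3 -m crank '[[[-0.4,2.6,0],2,165],[[-0.4,2.6,0],2,165],[[-0.4,2.6,0],2,165]]'>/dev/null; python3 st.py;done
```

```text
tool-frame F [-0.1 -4.6  1.5] y ang -49.2 [ 553.2 -142.3   61.8] j6 0.43
tool-frame F [-1.1 -5.5  2.5] y ang -51.2 [ 554.5 -144.4   61.8] j6 0.46
tool-frame F [-0.1 -7.   1.3] y ang -53.2 [ 555.7 -146.4   61.7] j6 0.49
tool-frame F [-0.5 -6.9  1.4] y ang -55.2 [ 556.9 -148.5   61.7] j6 0.52
```

```bash
for i in 1 2 3; do python3 -m crank '[[[-0.4,2.6,0],2,165],[[-0.4,2.6,0],2,165],[[-0.4,2.6,0],2,165]]'>/dev/null; python3 st.py;done
```

```text
tool-frame F [ 0.  -8.4  1.1] y ang -57.2 [ 558.  -150.6   61.7] j6 0.56
tool-frame F [-0.5 -8.1  0.5] y ang -59.2 [ 559.  -152.7   61.7] j6 0.59
tool-frame F [-0.8 -8.5 -0.7] y ang -61.2 [ 559.9 -154.9   61.7] j6 0.62
```

```bash
for i in 1 2 3; do python3 -m crank '[[[-0.4,2.6,0],2,165],[[-0.4,2.6,0],2,165],[[-0.4,2.6,0],2,165]]'>/dev/null; python3 st.py;done
```

```text
tool-frame F [-0.1 -9.5  0.3] y ang -63.2 [ 560.9 -157.1   61.7] j6 0.65
tool-frame F [ -0.9 -10.3  -0.2] y ang -65.2 [ 561.6 -159.3   61.6] j6 0.68
tool-frame F [ -0.2 -11.1  -0.4] y ang -67.2 [ 562.5 -161.6   61.7] j6 0.71
```

```bash
python3 -m crank '[[[-0.4,2.6,0],2,165],[[-0.4,2.6,0],2,165],[[-0.4,2.6,0],2,165]]'>/dev/null; for i in 1 2 3; do python3 -m crank '[[[0,0,0],0,165]]' >/dev/null; python3 st.py;done
python3 - <<'E'
from h import *
c=cam('scene'); W=cloud(c)
for z0,z1 in((.022,.032),(.07,.08)):
    m=(np.hypot(W[...,0]-.507,W[...,1]+.258)<.05)&(W[...,2]>z0)&(W[...,2]<z1)
    P=W[m]; print(len(P),P[:,2].mean(),cv2.minEnclosingCircle((P[:,:2]*1000).astype(np.float32)))
E
```

```text
tool-frame F [ -0.6 -10.9   0.2] y ang -69.2 [ 563.1 -163.9   61.7] j6 0.75
tool-frame F [  0.1 -11.1  -1.5] y ang -69.2 [ 563.1 -163.9   61.7] j6 0.75
tool-frame F [ -0.7 -11.1  -0.2] y ang -69.2 [ 563.1 -163.9   61.6] j6 0.75
771 0.025471545522026105 ((504.3123779296875, -256.666015625), 49.028770446777344)
308 0.07361946701796501 ((507.1640319824219, -259.4172668457031), 30.44873809814453)
```

```bash
python3 -m crank '[[[-0.3,1.6,0],1.2,165],[[-0.3,1.6,0],1.2,165],[[-0.3,1.6,0],1.2,165]]'>/dev/null; python3 st.py;  python3 -m crank '[[[0,-3,0],0,165],[[0,-6,0],0,165],[[0,-6,0],0,165]]'>/dev/null; python3 st.py; python3 -m crank '[[[0,0,-6],0,165],[[0,0,-12],0,165],[[0,0,-12],0,165]]'>/dev/null; python3 st.py
```

```text
tool-frame F [ -0.6 -13.   -1. ] y ang -70.4 [ 563.4 -165.1   61.7] j6 0.77
tool-frame F [ 0.8 -1.3  0.3] y ang -70.4 [ 563.6 -163.6   63.3] j6 0.77
tool-frame F [ 0.8  0.5 -0.3] y ang -70.4 [ 562.9 -163.8   75.6] j6 0.77
```

```bash
python3 -m crank '[[[0,-3,-3],0,165],[[0,-4,-15],0,165],[[0,-4,-40],0,165],[[0,-4,-70],0,165],[[0,-4,-110],0,165],[[0,-4,-110],0,165],[[0,-4,-110],0,165]]'; python3 -m crank '[[[-40,30,-20],0,165],[[-80,70,-20],0,165],[[-80,110,-20],0,165],[[-80,110,-20],0,165],[[-80,110,-20],0,165]]'
python3 - <<'E'
from h import *
c=cam('scene'); W=cloud(c); h=cv2.cvtColor(c['frame'],cv2.COLOR_BGR2HSV)
for z0,z1 in((.07,.08),(.1,.112)):
    m=(np.hypot(W[...,0]-.507,W[...,1]+.258)<.05)&(W[...,2]>z0)&(W[...,2]<z1)
    P=W[m]; print(len(P),P[:,2].mean(),cv2.minEnclosingCircle((P[:,:2]*1000).astype(np.float32)))
red=((h[...,0]<6)|(h[...,0]>172))&(h[...,1]>130)&(np.hypot(W[...,0]-.56,W[...,1]+.16)<.05)&(W[...,2]>.091)
p=W[red].mean(0)*1000; d=p[:2]-[493.3,-187]; print('post',p,np.hypot(*d),'theta',129.1-np.degrees(np.arctan2(d[1],d[0])))
cv2.imwrite('pics/g5.png',cv2.resize(c['frame'][200:380,70:310],(800,600),interpolation=3))
E
```

```text
time: 22.35
eef_pos: [0.5613, -0.1596, 0.1862]
tcp_rot: [0.985, 0.17, 0.002, 0.001]
contact_force: [0.0, -0.1, 0.5]
opening: 0.352
finger_force: 0.0
time: 22.85
eef_pos: [0.5211, -0.2899, 0.2021]
tcp_rot: [0.986, 0.169, -0.001, -0.001]
contact_force: [-0.7, 0.1, 0.6]
opening: 0.353
finger_force: 0.0
310 0.07368695915697324 ((507.6796875, -260.3234558105469), 30.676538467407227)
278 0.10498493356274469 ((508.031494140625, -259.07916259765625), 21.967327117919922)
post [ 561.11434491 -160.46156187   94.80198164] 72.82220866065583 theta 107.72762650335285
```

View pics/g5.png

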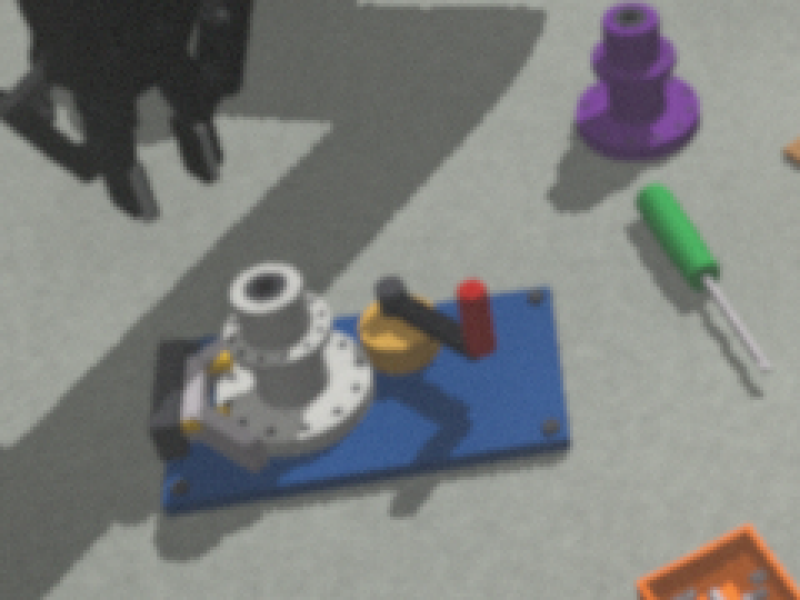

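The hub is upright and seated in the V (hub about (300,380)), with the lobe bearing on its flange at (370,345). The knob stayed put after release, and the robot is clear.

```bash
python3 -c "
from h import *
print(ctrl.sign_off())"
```

```text
the job is handed in; nothing more can be done
None
```

The job is handed in: the hub stands upright on the fixture, pushed home into the V-stop by the eccentric and staying clamped with the knob let go. The last push on the post read about 13 N, and I estimate the clamping force at roughly 20 N from the lobe's travel. It took about 23 s, and the screwdriver, spokes and tray were left alone.

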